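# Find the loose post of a cheese stacking board

### The job

One of the four steel posts of the cheese stacking board has worked loose and must go for repair. Gently rock the posts from side to side where they stand until you feel which one has play in its socket, then draw that one straight out and set it down, foot first, in the steel pot. Leave the three fast posts and the cheese between them as they are, and do not drop the post or upset the pot.

Things in the scene. Friction and masses are not known exactly. Their poses are not given: they have to be found in the camera images.
- board: wooden stacking board, 200 x 304 mm, fixed; origin on the table under its middle, z up. Two end rails along its x, at y = -120 and +120 mm, 200 mm long, 64 mm wide, top 60 mm above the table; a slatted deck between them, top 50 mm above the table. Each rail has a socket at x = -65 and at x = +65 mm: four sockets, a post in each. Which post stands where differs every time.
- pot: open round steel pot on the table beside the board, loose, 0.7 kg, 104 mm across the rim (mouth 96 mm), 85 mm high, floor about 5 mm thick; origin at the centre of its underside, z up. It is the wider of the two cups here; the white plastic mould is 72 mm across.
- cheese: cheese wheel lying on the deck between the four posts, 116 mm across, 42 mm high, top 92 mm above the table; origin at the centre of its underside
- post_a: steel post upright in a socket, 0.35 kg, 156 mm long, outwardly the same as the other three. Origin at the centre of its foot (5 mm above the table when home), z up the post. From the foot: square tang 20 mm wide, 55 mm long, hidden in the socket; 50 mm square flange, 6 mm thick, resting on the rail; round shaft, diameter 24 mm, 95 mm long, top 161 mm above the table. Fast or loose: cannot be seen.
- post_a_top (a point): centre of the top face of post_a, 156 mm above its origin. Pushed sideways near the top, a fast post gives less than 3 mm at 10 N and does not draw out. The one loose post, another each time, rocks 8 mm or more each way under 2 to 7 N, then meets a stop (4 mm of play all round in its socket) and lifts straight out with only its weight. Push posts sideways with under 20 N, grip with under 25 N a finger.
- post_b: steel post upright in a socket, 0.35 kg, 156 mm long, outwardly the same as the other three. Origin at the centre of its foot (5 mm above the table when home), z up the post. From the foot: square tang 20 mm wide, 55 mm long, hidden in the socket; 50 mm square flange, 6 mm thick, resting on the rail; round shaft, diameter 24 mm, 95 mm long, top 161 mm above the table. Fast or loose: cannot be seen.
- post_b_top (a point): centre of the top face of post_b, 156 mm above its origin. Pushed sideways near the top, a fast post gives less than 3 mm at 10 N and does not draw out. The one loose post, another each time, rocks 8 mm or more each way under 2 to 7 N, then meets a stop (4 mm of play all round in its socket) and lifts straight out with only its weight. Push posts sideways with under 20 N, grip with under 25 N a finger.
- post_c: steel post upright in a socket, 0.35 kg, 156 mm long, outwardly the same as the other three. Origin at the centre of its foot (5 mm above the table when home), z up the post. From the foot: square tang 20 mm wide, 55 mm long, hidden in the socket; 50 mm square flange, 6 mm thick, resting on the rail; round shaft, diameter 24 mm, 95 mm long, top 161 mm above the table. Fast or loose: cannot be seen.
- post_c_top (a point): centre of the top face of post_c, 156 mm above its origin. Pushed sideways near the top, a fast post gives less than 3 mm at 10 N and does not draw out. The one loose post, another each time, rocks 8 mm or more each way under 2 to 7 N, then meets a stop (4 mm of play all round in its socket) and lifts straight out with only its weight. Push posts sideways with under 20 N, grip with under 25 N a finger.
- post_d: steel post upright in a socket, 0.35 kg, 156 mm long, outwardly the same as the other three. Origin at the centre of its foot (5 mm above the table when home), z up the post. From the foot: square tang 20 mm wide, 55 mm long, hidden in the socket; 50 mm square flange, 6 mm thick, resting on the rail; round shaft, diameter 24 mm, 95 mm long, top 161 mm above the table. Fast or loose: cannot be seen.
- post_d_top (a point): centre of the top face of post_d, 156 mm above its origin. Pushed sideways near the top, a fast post gives less than 3 mm at 10 N and does not draw out. The one loose post, another each time, rocks 8 mm or more each way under 2 to 7 N, then meets a stop (4 mm of play all round in its socket) and lifts straight out with only its weight. Push posts sideways with under 20 N, grip with under 25 N a finger.

How it is judged:
By the outcome, as a careful person would: the job done as asked, in the order asked, and still so for the second after the job is handed in, with the robot touching nothing.
It also fails if it takes over 70 s, if anything falls off the work surface, if the arm or the gripper's body presses on something with over 40 N, if the wrist force passes 120 N, or if a joint passes its speed limit or range.

### The arm

A 6-joint arm with a two-finger parallel gripper is mounted at the origin on the work surface. World frame = base frame: x ahead of the robot, y to its left, z up, the work surface at z = 0. Lengths are in m, angles in rad, forces in N, time in s.
With the tool pointing down it reaches from about 0.35 to 0.85 m from the base axis. Payload 8.1 kg.
Tool frame: the origin (TCP) lies at the very end of the fingers, on their centre line; the grasp point (between the pads) lies 19 mm behind it; x points along the fingers, y is the direction in which the jaws open and shut, and the axes are right-handed (so a half turn about x gives the same grasp; the last joint's range is limited). The gripper opens to 85 mm and grips with 20 to 120 N. Pads are 22 mm wide; open, the fingers measure 114 mm over their backs; the gripper's body (76 mm by 85 mm) begins 54 mm behind the grasp point. The pads swing forward as they close: fully open they stand 13 mm farther back than shut.
Start: joints at [1.25, 0.13, 1.488, -0, 1.523, -0.085], TCP at [0.14, 0.583, 0.231] pointing down, gripper open.
Joint ranges: [-2.96, 2.96], [-0.89, 2.26], [0.02, 2.5], [-1.34, 4.48], [0, 2.73], [-2.66, 2.66]. Speed limits (rad/s): [2.39, 2.39, 2.79, 3.14, 3.14, 3.14].

### API

Orientations are given as a rotation vector (axis times angle).
In Python, from cell import observe, eyes, order gives the robot as it stands.
- The arm moves only by the tool carry_out, never from a script. Its argument "targets" is a list of rows, each a list of 3 entries, a list of its own where there are three numbers: the gripper's target within -1 to 1 (fully open at 1, half-way at 0, shut at -1), then the shift along the tool's x, y, z in units of 25 mm (1.0 is 25 mm), then the turn about the tool's x in units of 6 degrees (1.0 is 6 degrees). A call has exactly 10 rows; each row is the pose to reach, as a shift and turn from the pose commanded when the call began, along the tool's axes at that moment; what a row does not reach only later rows make up. A row lasts 1/10 s, in which the tool goes at most 50 mm and 8.59 degrees, less where a joint would pass 70% of its speed; a pose out of reach is approached as far as the arm can. A call with a gripper value outside its range is refused whole. The fingers move at their own pace and stop on an object; "squeeze" is the grip in N (left out, the last holds). Time passes only in rows, so rows that repeat a pose let the fingers close, or fill a call up. It gives the time, the measured TCP pose, the force and the opening at its end, in the units of the state.
- observe(): the state, without advancing time (a new reading comes with each control period).
- eyes.camera(name): name is "scene" or "top"; returns the picture (400x640x3 uint8, red, green, blue); there is no depth.
- eyes.camera_params(name): a dict with "K" (3x3 intrinsics, pixels), "dist_coeffs" ([k1, k2, p1, p2, k3] as OpenCV has them; the pictures are not rectified), "extrinsics" (4x4, takes a point from world to camera coordinates). Camera axes: x right, y down, z forward; pixel columns grow to the right and rows downward; lengths in m; the calibration is good to about 2 mm. A picture is of the moment at which its call begins. camera_params takes no time and is no camera call.
- order.finish_job(): hands the job in, once; it reports no verdict.
The state is a dict: "clock": time; "q": joint angles; "joint_velocities": joint speeds; "effort": joint torques, N m; "eef_pos": TCP position; "tool_rot": TCP orientation; "contact_force": force on the tool from outside, world axes, zero at the start; "torque": the same for the moment, N m; "width": finger opening in m.
Only numpy, scipy, OpenCV 4.12 (cv2) and the standard library are available. Lean on these libraries where they do the work, as an engineer would, in place of code of your own. Each camera call takes 0.05 s, during which the arm holds its last target.

## Working session

There is one attempt and no reset: what is moved stays moved. The work goes in short steps, Python scripts to look and compute and a tool call to move; the robot and the scene stay as the last step left them, time stands still between calls to the robot, and variables do not carry over. Pictures are saved under pics/ and viewed, and the job is handed in when it is done.

Besides the shell and the picture viewer there is one more tool, called after "Request:" in YAML: its name, and indented under it one key for each argument. carry_out: Moves the arm, as the interface text tells. Its arguments: {"type":"object","properties":{"targets":{"type":"array"},"squeeze":{"type":"number"}},"required":["targets"]}

```bash
mkdir -p pics; ls
python3 - <<'E'
from cell import observe, eyes, order
import cv2,numpy as np
for k,v in observe().items(): print(k,v)
for n in ("scene","top"):
    im=eyes.camera(n); cv2.imwrite(f"pics/{n}0.png",im[:,:,::-1]); print(n,eyes.camera_params(n))
E
```

```text
pics
clock 0.0
q [ 1.24962935e+00  1.31159030e-01  1.48925279e+00 -3.31698457e-05
  1.52303126e+00 -8.54045797e-02]
joint_velocities [-1.88849493e-03  8.02767492e-05  4.28025968e-04  9.48488972e-04
 -6.98117401e-05  9.98354538e-04]
effort [ 5.70387583e-04 -5.69431651e+01 -5.00526345e+01 -2.28330259e-04
  1.55464956e-02 -5.83864562e-05]
eef_pos [0.13996926 0.58288037 0.23026027]
tool_rot [ 0.18366582  1.56320096 -0.18652868]
contact_force [0.77429376 0.24373589 0.29307236]
torque [-0.0253691  -0.09460995 -0.00489429]
width 0.08511152376896493
scene {'K': array([[473.57548895,   0.        , 317.68132208],
       [  0.        , 473.57548895, 198.55428738],
       [  0.        ,   0.        ,   1.        ]]), 'dist_coeffs': array([-0.08920666,  0.        ,  0.        ,  0.        ,  0.        ]), 'extrinsics': array([[-0.3887248 ,  0.92106889, -0.02291587,  0.1828911 ],
       [ 0.52365036,  0.20039858, -0.82802821, -0.20508086],
       [-0.75807871, -0.333875  , -0.56021795,  1.43256444],
       [ 0.        ,  0.        ,  0.        ,  1.        ]])}
top {'K': array([[420.56533444,   0.        , 317.04288525],
       [  0.        , 420.56533444, 202.07209781],
       [  0.        ,   0.        ,   1.        ]]), 'dist_coeffs': array([-0.03431355,  0.        ,  0.        ,  0.        ,  0.        ]), 'extrinsics': array([[ 0.0053261 , -0.99961688, -0.02716101,  0.04315483],
       [-0.99465168, -0.00249403, -0.10325602,  0.57099751],
       [ 0.10314872,  0.0275657 , -0.9942839 ,  0.91334043],
       [ 0.        ,  0.        ,  0.        ,  1.        ]])}
```

View pics/scene0.png

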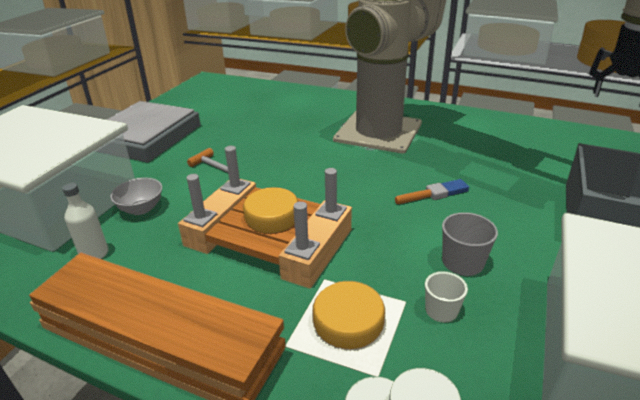

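View pics/top0.png

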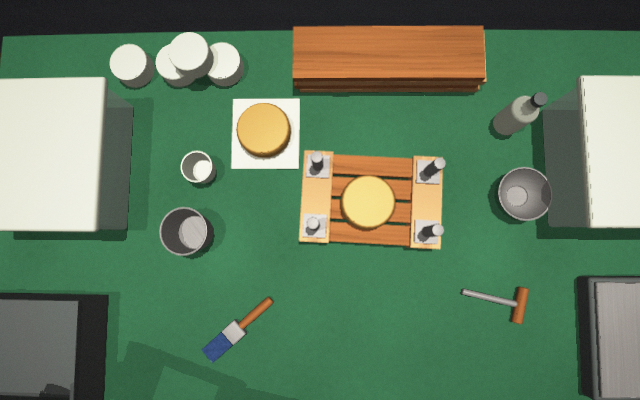

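The scene view shows four posts with tops near (195,179), (231,150), (331,173) and (300,208), and the pot at (469,243). In the top view the pot is at (186,231) and the board at (370,200). I'll zoom in for exact pixels.

Run:
```python
import cv2
a=cv2.imread("pics/top0.png"); cv2.imwrite("pics/topz.png",cv2.resize(a[140:260,290:450],None,fx=5,fy=5,interpolation=cv2.INTER_CUBIC))
b=cv2.imread("pics/scene0.png"); cv2.imwrite("pics/scenez.png",cv2.resize(b[140:290,175:365],None,fx=4,fy=4,interpolation=cv2.INTER_CUBIC))
c=cv2.resize(a[195:265,150:220],None,fx=5,fy=5,interpolation=cv2.INTER_CUBIC);d=cv2.resize(b[205:285,430:510],None,fx=5,fy=5,interpolation=cv2.INTER_CUBIC)
import numpy as np
c=cv2.copyMakeBorder(c,0,50,0,0,cv2.BORDER_CONSTANT)
cv2.imwrite("pics/potz.png",np.hstack([c,d]))
```

```text
(no output)
```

View pics/topz.png

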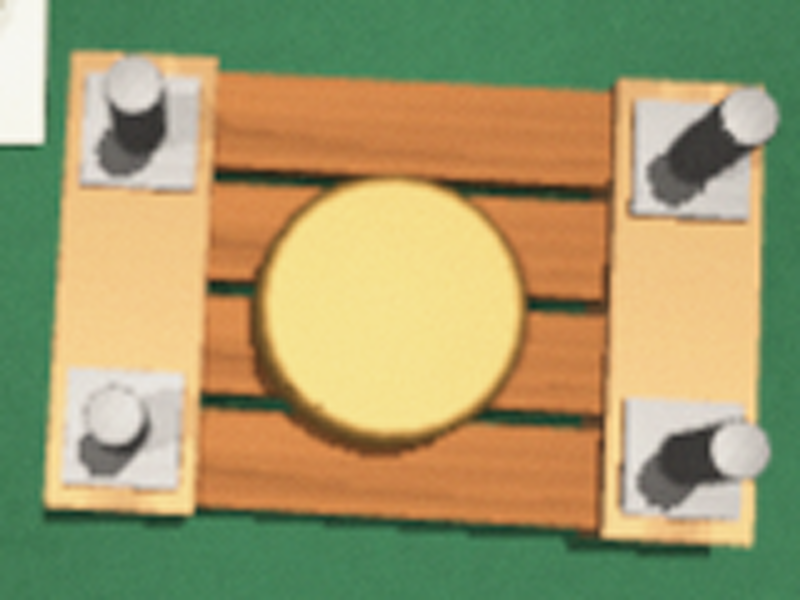

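View pics/scenez.png

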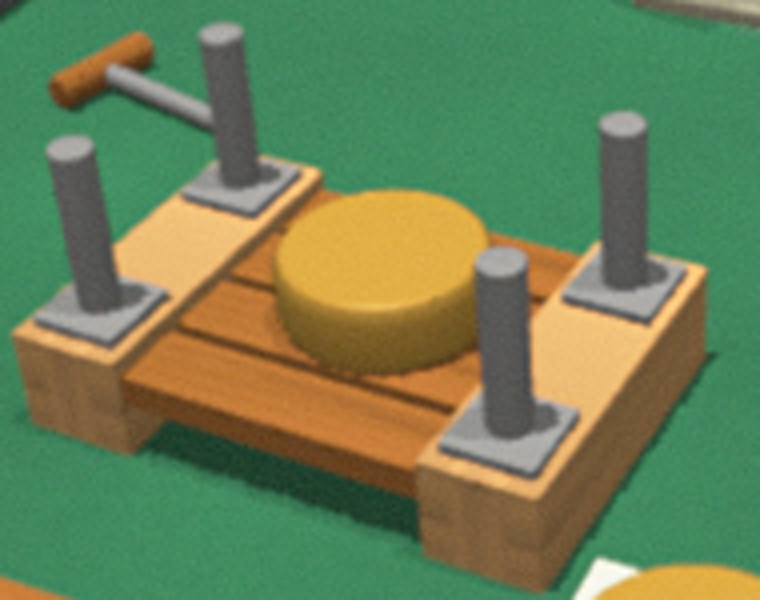

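View pics/potz.png

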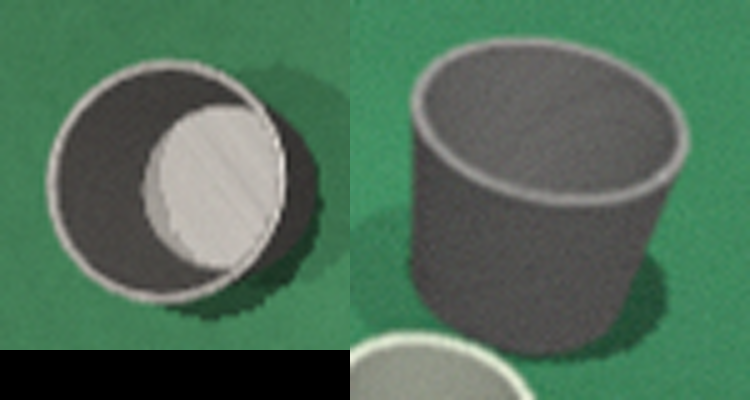

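Post tops in the zoomed views (top zoom / scene zoom): far-left (134,86)/(502,262), far-right (750,117)/(72,149), near-left (116,417)/(623,125), near-right (740,449)/(222,35). The pot rim centre is at (167,181)/(201,122).

```bash
cat > h.py <<'E'
from cell import observe, eyes, order
import cv2,numpy as np
from scipy.optimize import least_squares
from scipy.spatial.transform import Rotation as R
P={n:eyes.camera_params(n) for n in("scene","top")}
def proj(n,X):
    p=P[n];E=p["extrinsics"]
    return cv2.projectPoints(np.atleast_2d(np.asarray(X,float)),cv2.Rodrigues(E[:3,:3])[0],E[:3,3],p["K"],p["dist_coeffs"])[0][:,0]
def tri(t,s):
    f=lambda X:np.r_[proj("top",X)[0]-t,proj("scene",X)[0]-s]
    r=least_squares(f,[.5,0,.1]);return r.x,r.fun
E
python3 - <<'E'
from h import *
z=lambda p,f,o:(np.array(p)+.5)/f-.5+np.array(o)
T=dict(FL=((134,86),(502,262)),FR=((750,117),(72,149)),NL=((116,417),(623,125)),NR=((740,449),(222,35)))
for k,(t,s) in T.items(): 
    X,e=tri(z(t,5,(290,140)),z(s,4,(175,140)));print(k,X.round(4),e.round(2))
# pot rim
tpix=z((167,181),5,(150,195));spix=z((201,122),5,(430,205))
X,e=tri(tpix,spix);print("pot",X.round(4),e.round(2))
# refine pot by rim circle extents
a=np.linspace(0,6.283,200)
for n,off in(("top",(150,195)),("scene",(430,205))):
    q=proj(n,np.c_[X[0]+.052*np.cos(a),X[1]+.052*np.sin(a),0*a+.085]);q=(q-off+.5)*5-.5
    print(n,q.min(0),q.max(0))
o=observe();print(R.from_rotvec(o["tool_rot"]).as_matrix().round(3))
# flange/board check: home model
E
```

```text
FL [0.6466 0.044  0.1579] [-0.23  0.1  -0.23 -0.  ]
FR [ 0.6343 -0.1958  0.1579] [-0.34  0.21 -0.41 -0.07]
NL [0.5168 0.0502 0.1574] [-0.2   0.08 -0.23  0.01]
NR [ 0.5052 -0.1889  0.1579] [-0.32  0.18 -0.42 -0.06]
pot [0.5031 0.3307 0.0801] [-0.31  0.07 -0.29  0.06]
top [41.40198936 59.06312453] [282.38799457 304.22357694]
scene [63.42786338 32.67793378] [341.86178397 199.47735491]
[[-0.001  0.234  0.972]
 [-0.002  0.972 -0.234]
 [-1.    -0.002 -0.   ]]
```

Request:
carry_out:
  targets:
    - [-0.2, [0, -1.03, 1.18], -0.18]
    - [-0.2, [0, -2.06, 2.36], -0.36]
    - [-0.2, [0, -3.09, 3.54], -0.54]
    - [-0.2, [0, -4.12, 4.72], -0.72]
    - [-0.2, [0, -5.15, 5.9], -0.9]
    - [-0.2, [0, -6.18, 7.08], -1.08]
    - [-0.2, [0, -7.21, 8.26], -1.26]
    - [-0.2, [0, -8.24, 9.44], -1.44]
    - [-0.2, [0, -9.27, 10.62], -1.62]
    - [-0.2, [0, -10.3, 11.8], -1.77]
  squeeze: 20

```text
clock: 1.1
eef_pos: [0.3673, 0.2626, 0.231]
tool_rot: [0.039, 1.571, -0.039]
contact_force: [1.1, 0.8, 1.5]
width: 0.0344
```

Request:
carry_out:
  targets:
    - [-0.2, [0, -1.18, 0.92], 0]
    - [-0.2, [0, -2.36, 1.84], 0]
    - [-0.2, [0, -3.54, 2.76], 0]
    - [-0.2, [0, -4.72, 3.68], 0]
    - [-0.2, [0, -5.9, 4.6], 0]
    - [-0.2, [0, -7.08, 5.52], 0]
    - [-0.2, [0, -8.23, 6.44], 0]
    - [-0.2, [0.6, -8.23, 6.44], 0]
    - [-0.2, [1.2, -8.23, 6.44], 0]
    - [-0.2, [1.8, -8.23, 6.44], 0]

```text
clock: 2.1
eef_pos: [0.5163, 0.0511, 0.1844]
tool_rot: [0.04, 1.572, -0.039]
contact_force: [0.4, -0.5, -0.3]
width: 0.034
```

Run:
```python
from h import *
o=observe();print(o["eef_pos"],o["contact_force"],R.from_rotvec(o["tool_rot"]).as_matrix().round(4))
a=eyes.camera("top");b=eyes.camera("scene")
cv2.imwrite("pics/v1.png",np.hstack([cv2.resize(a[140:260,240:360],(480,480))[:,:400],cv2.resize(b[60:260,240:440],(400,480))])[:,:,::-1])
```

```text
[0.51627589 0.05112098 0.18437388] [ 0.3843016  -0.54473841 -0.29911577] [[-1.700e-03  5.020e-02  9.987e-01]
 [ 4.000e-04  9.987e-01 -5.020e-02]
 [-1.000e+00  3.000e-04 -1.700e-03]]
```

View pics/v1.png

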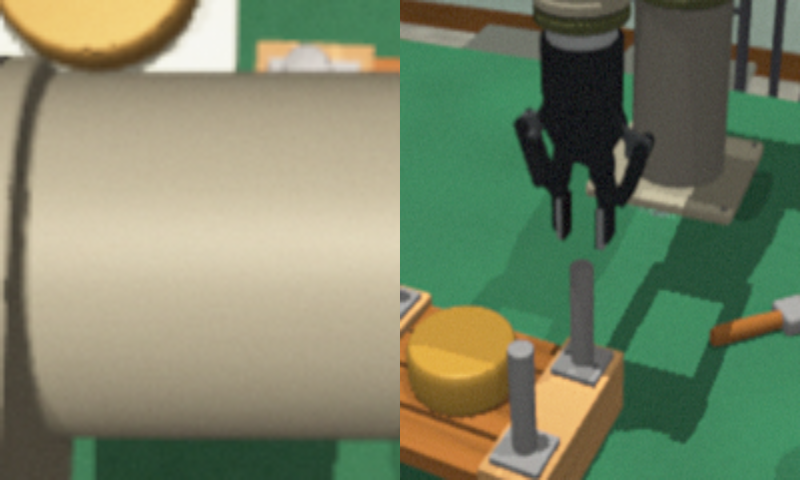

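The scene crop (right half) shows the two fingers straddling the near-left post, whose top is at (583,262). In the top view the arm covers it. Next I descend around the shaft.

Request:
carry_out:
  targets:
    - [-0.2, [0.5, 0, 0], 0]
    - [-0.2, [1, 0, 0], 0]
    - [-0.2, [1.5, 0, 0], 0]
    - [-0.2, [2, 0, 0], 0]
    - [-0.2, [2.5, 0, 0], 0]
    - [-0.2, [2.5, 0.05, 0], 0]
    - [-0.2, [2.5, 0.1, 0], 0]
    - [-0.2, [2.5, 0.15, 0], 0]
    - [-0.2, [2.5, 0.2, 0], 0]
    - [-0.2, [2.5, 0.25, 0], 0]

```text
clock: 3.2
eef_pos: [0.5181, 0.0566, 0.1246]
tool_rot: [0.039, 1.569, -0.04]
contact_force: [0.2, -1.7, 1.6]
width: 0.0339
```

Request:
carry_out:
  targets:
    - [-0.2, [0, 0.02, 0], 0]
    - [-0.2, [0, 0.04, 0], 0]
    - [-0.2, [0, 0.06, 0], 0]
    - [-0.2, [0, 0.08, 0], 0]
    - [-0.2, [0, 0.1, 0], 0]
    - [-0.2, [0, 0.12, 0], 0]
    - [-0.2, [0, 0.14, 0], 0]
    - [-0.2, [0, 0.16, 0], 0]
    - [-0.2, [0, 0.16, 0], 0]
    - [-0.2, [0, 0.16, 0], 0]

```text
clock: 4.2
eef_pos: [0.5178, 0.0608, 0.1238]
tool_rot: [0.04, 1.57, -0.04]
contact_force: [-0.7, -1.6, 1.6]
width: 0.034
```

Run:
```python
from h import *
o=observe();print(o["eef_pos"],o["contact_force"],o["torque"])
```

```text
[0.51776485 0.06075991 0.12378107] [-0.71976412 -1.61829622  1.63767978] [-0.36119811 -0.02713934  0.01433749]
```

Request:
carry_out:
  targets:
    - [-0.2, [0, 0.02, 0], 0]
    - [-0.2, [0, 0.04, 0], 0]
    - [-0.2, [0, 0.06, 0], 0]
    - [-0.2, [0, 0.08, 0], 0]
    - [-0.2, [0, 0.1, 0], 0]
    - [-0.2, [0, 0.12, 0], 0]
    - [-0.2, [0, 0.12, 0], 0]
    - [-0.2, [0, 0.12, 0], 0]
    - [-0.2, [0, 0.12, 0], 0]
    - [-0.2, [0, 0.12, 0], 0]

```text
clock: 5.2
eef_pos: [0.518, 0.0637, 0.1238]
tool_rot: [0.04, 1.57, -0.04]
contact_force: [0.8, -4.7, 4.5]
width: 0.0345
```

Run:
```python
from h import *
o=observe();print(o["eef_pos"],o["contact_force"],o["torque"])
```

```text
[0.51800966 0.06371793 0.12383809] [ 0.75077615 -4.74990685  4.46175472] [-0.81798974  0.06529561 -0.02816367]
```

Run:
```python
from h import *
b=eyes.camera("scene")
cv2.imwrite("pics/v2.png",cv2.resize(b[120:260,270:410],(600,600),interpolation=cv2.INTER_CUBIC)[:,:,::-1])
```

```text
(no output)
```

View pics/v2.png

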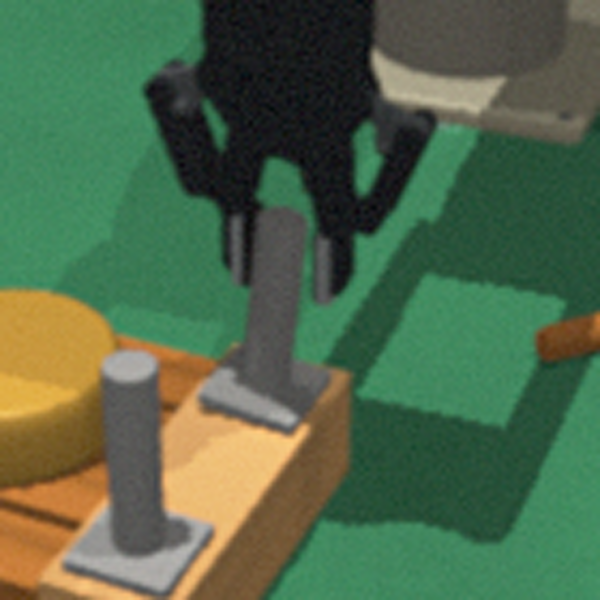

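The post is clearly tilted: its top at (280,215) leans right and the flange at (265,390) has lifted on one side. The near-left post gives about 8 mm at under 5 N, so it is the loose one. I'll rock it the other way to confirm.

Request:
carry_out:
  targets:
    - [-0.2, [0, -0.13, 0], 0]
    - [-0.2, [0, -0.26, 0], 0]
    - [-0.2, [0, -0.4, 0], 0]
    - [-0.2, [0, -0.53, 0], 0]
    - [-0.2, [0, -0.63, 0], 0]
    - [-0.2, [0, -0.73, 0], 0]
    - [-0.2, [0, -0.8, 0], 0]
    - [-0.2, [0, -0.87, 0], 0]
    - [-0.2, [0, -0.94, 0], 0]
    - [-0.2, [0, -0.98, 0], 0]

```text
clock: 6.25
eef_pos: [0.5171, 0.0396, 0.1243]
tool_rot: [0.04, 1.569, -0.039]
contact_force: [0.3, 4.4, 4.9]
width: 0.0344
```

Run:
```python
from h import *
o=observe();print(o["eef_pos"],o["contact_force"],o["torque"])
b=eyes.camera("scene")
cv2.imwrite("pics/v3.png",cv2.resize(b[120:260,270:410],(600,600),interpolation=cv2.INTER_CUBIC)[:,:,::-1])
```

```text
[0.51709975 0.03957895 0.12433336] [0.30043747 4.35347108 4.94358582] [0.95712931 0.0234288  0.04422474]
```

View pics/v3.png

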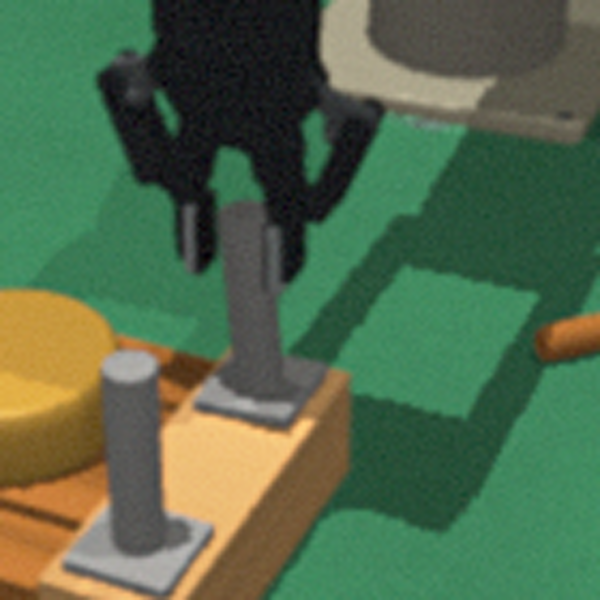

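It rocks both ways: the top now leans left at (245,210). I'll centre, lower a little, and grip.

Request:
carry_out:
  targets:
    - [-0.2, [0, 0.12, 0], 0]
    - [-0.2, [0, 0.24, 0], 0]
    - [-0.2, [0, 0.36, 0], 0]
    - [-0.2, [0.2, 0.48, 0], 0]
    - [-0.2, [0.4, 0.48, 0], 0]
    - [-0.2, [0.5, 0.48, 0], 0]
    - [-0.3, [0.5, 0.48, 0], 0]
    - [-0.4, [0.5, 0.48, 0], 0]
    - [-0.5, [0.5, 0.48, 0], 0]
    - [-0.6, [0.5, 0.48, 0], 0]
  squeeze: 21

```text
clock: 7.3
eef_pos: [0.5172, 0.0511, 0.1112]
tool_rot: [0.04, 1.571, -0.04]
contact_force: [0.3, -1.0, -1.6]
width: 0.0237
```

Request:
carry_out:
  targets:
    - [-0.7, [0, 0, 0], 0]
    - [-0.8, [0, 0, 0], 0]
    - [-1, [0, 0, 0], 0]
    - [-1, [0, 0, 0], 0]
    - [-1, [0, 0, 0], 0]
    - [-1, [0, 0, 0], 0]
    - [-1, [-0.05, 0, 0], 0]
    - [-1, [-0.1, 0, 0], 0]
    - [-1, [-0.15, 0, 0], 0]
    - [-1, [-0.2, 0, 0], 0]

```text
clock: 8.3
eef_pos: [0.5173, 0.0513, 0.1164]
tool_rot: [0.04, 1.57, -0.04]
contact_force: [-0.4, 0.2, -4.1]
width: 0.0235
```

Run:
```python
from h import *
o=observe();print(o["eef_pos"],o["contact_force"],o["torque"],o["width"])
```

```text
[0.51729551 0.05132129 0.11639524] [-0.37406173  0.19331385 -4.12118722] [0.02697477 0.00787915 0.00971534] 0.02348777590402949
```

The wrist load is about 4 N, which is the post's own weight. I'll draw it straight out.

Request:
carry_out:
  targets:
    - [-1, [-0.2, 0, 0], 0]
    - [-1, [-0.5, 0, 0], 0]
    - [-1, [-0.9, 0, 0], 0]
    - [-1, [-1.4, 0, 0], 0]
    - [-1, [-1.9, 0, 0], 0]
    - [-1, [-2.5, 0, 0], 0]
    - [-1, [-3.1, 0, 0], 0]
    - [-1, [-3.7, 0, 0], 0]
    - [-1, [-4.2, 0, 0], 0]
    - [-1, [-4.4, 0, 0], 0]

```text
clock: 9.3
eef_pos: [0.5181, 0.0513, 0.2285]
tool_rot: [0.04, 1.568, -0.04]
contact_force: [0.3, 0.6, -3.8]
width: 0.0233
```

Run:
```python
from h import *
o=observe();print(o["eef_pos"],o["contact_force"],o["torque"],o["width"])
b=eyes.camera("scene");a=eyes.camera("top")
cv2.imwrite("pics/v4.png",cv2.resize(b[60:285,200:510],(800,580),interpolation=cv2.INTER_CUBIC)[:,:,::-1])
cv2.imwrite("pics/v4t.png",a[:,:,::-1])
# pot refine: z fixed .085
t=(np.array((167,181.5))+.5)/5-.5+(150,195); s=(np.array((201,122.5))+.5)/5-.5+(430,205)
an=np.linspace(0,6.283,200)
def ext(n,c):
    q=proj(n,np.c_[c[0]+.052*np.cos(an),c[1]+.052*np.sin(an),0*an+.085]);return (q.min(0)+q.max(0))/2
for w in((1,1),(1,0),(0,1)):
    r=least_squares(lambda c:np.r_[w[0]*(ext("top",c)-t),w[1]*(ext("scene",c)-s)],[.5,.33]);print(w,r.x,r.fun)
```

```text
[0.51814021 0.05125184 0.22853065] [ 0.34036206  0.61673215 -3.78235728] [-0.05056588  0.00341893  0.0300648 ] 0.023287659593441302
(1, 1) [0.50444746 0.32971092] [-0.55733663 -0.60702895 -0.27647934 -0.98533903]
(1, 0) [0.50316698 0.3284598 ] [ 0.  0. -0. -0.]
(0, 1) [0.50735211 0.33064052] [-0.00000000e+00 -0.00000000e+00 -5.68434189e-14 -2.84217094e-14]
```

View pics/v4.png

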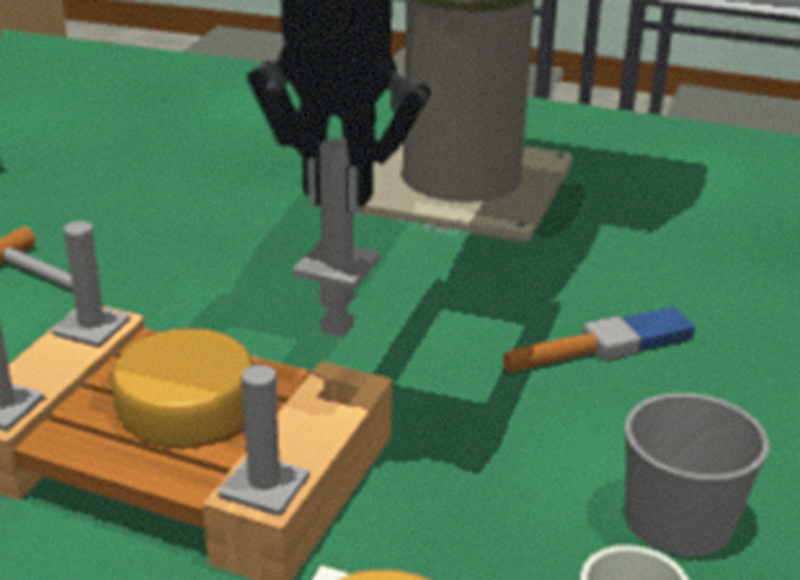

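The post is out and upright, with its foot at (335,328) and the three others and the cheese unmoved. The pot is at (695,470). I'll carry the post over the pot.

Request:
carry_out:
  targets:
    - [-1, [0, 0.3, -0.1], 0]
    - [-1, [0, 0.9, -0.2], 0]
    - [-1, [0, 1.7, -0.3], 0]
    - [-1, [0, 2.5, -0.4], 0]
    - [-1, [0, 3.3, -0.5], 0]
    - [-1, [0, 4.1, -0.6], 0]
    - [-1, [0, 4.9, -0.7], 0]
    - [-1, [0, 5.7, -0.8], 0]
    - [-1, [0, 6.3, -0.9], 0]
    - [-1, [0, 6.6, -0.9], 0]

```text
clock: 10.4
eef_pos: [0.5022, 0.2191, 0.2256]
tool_rot: [0.038, 1.572, -0.038]
contact_force: [0.8, 0.4, -2.7]
width: 0.024
```

Request:
carry_out:
  targets:
    - [-1, [0, 0.3, 0], 0]
    - [-1, [0, 0.8, -0.1], 0]
    - [-1, [0, 1.4, -0.1], 0]
    - [-1, [0, 2.1, -0.2], 0]
    - [-1, [0, 2.8, -0.2], 0]
    - [-1, [0, 3.5, -0.2], 0]
    - [-1, [0, 4.0, -0.2], 0]
    - [-1, [0, 4.3, -0.22], 0]
    - [-1, [0, 4.48, -0.22], 0]
    - [-1, [0, 4.48, -0.22], 0]

```text
clock: 11.4
eef_pos: [0.5033, 0.3296, 0.2261]
tool_rot: [0.039, 1.571, -0.039]
contact_force: [-0.8, -0.0, -3.8]
width: 0.0232
```

Run:
```python
from h import *
o=observe();print(o["eef_pos"],o["contact_force"],o["width"])
b=eyes.camera("scene");a=eyes.camera("top")
cv2.imwrite("pics/v5.png",np.hstack([cv2.resize(b[100:300,380:540],(480,600),interpolation=cv2.INTER_CUBIC),cv2.resize(a[180:300,120:184+0],(320,600))])[:,:,::-1])
```

```text
[0.50325578 0.3296274  0.22613118] [-0.78308064 -0.0339868  -3.8081879 ] 0.023249369146140186
```

View pics/v5.png

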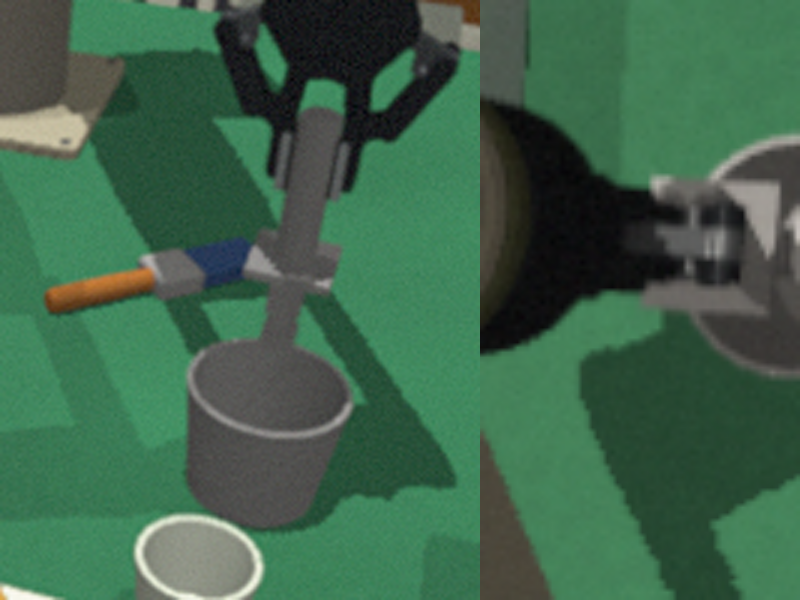

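The post hangs over the pot with its foot near (280,345) and the rim centre near (270,388). I'll check that offset numerically.

Run:
```python
from h import *
for X in([.5033,.3296,.12],[.5033,.3296,.177],[.5033,.3296,.276],[.5045,.3297,.085]):
    p=proj("scene",X)[0];print(X,((p-(380,100))*3).round(), proj("top",X)[0].round(1))
```

```text
[0.5033, 0.3296, 0.12] [277. 336.] [176.5 230.1]
[0.5033, 0.3296, 0.177] [292. 259.] [165.8 229. ]
[0.5033, 0.3296, 0.276] [320. 110.] [143.2 226.6]
[0.5045, 0.3297, 0.085] [268. 382.] [182.4 230.1]
```

Observed and predicted positions agree. I'll lower it.

Request:
carry_out:
  targets:
    - [-1, [0.3, 0, 0], 0]
    - [-1, [0.8, 0, 0], 0]
    - [-1, [1.3, 0, 0], 0]
    - [-1, [1.8, 0, 0], 0]
    - [-1, [2.3, 0, 0], 0]
    - [-1, [2.8, 0, 0], 0]
    - [-1, [3.3, 0, 0], 0]
    - [-1, [3.7, 0, 0], 0]
    - [-1, [4.0, 0, 0], 0]
    - [-1, [4.2, 0, 0], 0]

```text
clock: 12.5
eef_pos: [0.5031, 0.3292, 0.1204]
tool_rot: [0.039, 1.571, -0.04]
contact_force: [-0.1, -0.4, -3.2]
width: 0.0235
```

Request:
carry_out:
  targets:
    - [-1, [0.04, 0, 0], 0]
    - [-1, [0.08, 0, 0], 0]
    - [-1, [0.12, 0, 0], 0]
    - [-1, [0.16, 0, 0], 0]
    - [-1, [0.2, 0, 0], 0]
    - [-1, [0.24, 0, 0], 0]
    - [-1, [0.27, 0, 0], 0]
    - [-1, [0.3, 0, 0], 0]
    - [-1, [0.3, 0, 0], 0]
    - [-1, [0.3, 0, 0], 0]

```text
clock: 13.5
eef_pos: [0.5033, 0.3293, 0.1138]
tool_rot: [0.04, 1.57, -0.04]
contact_force: [0.4, 0.3, -4.4]
width: 0.0234
```

Request:
carry_out:
  targets:
    - [-1, [0.02, 0, 0], 0]
    - [-1, [0.03, 0, 0], 0]
    - [-1, [0.04, 0, 0], 0]
    - [-1, [0.05, 0, 0], 0]
    - [-1, [0.06, 0, 0], 0]
    - [-1, [0.07, 0, 0], 0]
    - [-1, [0.08, 0, 0], 0]
    - [-1, [0.08, 0, 0], 0]
    - [-1, [0.08, 0, 0], 0]
    - [-1, [0.08, 0, 0], 0]

```text
clock: 14.5
eef_pos: [0.5033, 0.3293, 0.1118]
tool_rot: [0.04, 1.57, -0.04]
contact_force: [-0.5, -0.0, -3.4]
width: 0.0236
```

Request:
carry_out:
  targets:
    - [-1, [0.02, 0, 0], 0]
    - [-1, [0.03, 0, 0], 0]
    - [-1, [0.04, 0, 0], 0]
    - [-1, [0.05, 0, 0], 0]
    - [-1, [0.06, 0, 0], 0]
    - [-1, [0.07, 0, 0], 0]
    - [-1, [0.07, 0, 0], 0]
    - [-1, [0.07, 0, 0], 0]
    - [-1, [0.07, 0, 0], 0]
    - [-1, [0.07, 0, 0], 0]

```text
clock: 15.5
eef_pos: [0.5038, 0.3295, 0.1111]
tool_rot: [0.04, 1.569, -0.039]
contact_force: [-0.4, -1.8, 6.1]
width: 0.0236
```

It has touched down. I'll relieve the load, then look before releasing.

Request:
carry_out:
  targets:
    - [-1, [-0.01, 0, 0], 0]
    - [-1, [-0.02, 0, 0], 0]
    - [-1, [-0.03, 0, 0], 0]
    - [-1, [-0.03, 0, 0], 0]
    - [-1, [-0.03, 0, 0], 0]
    - [-1, [-0.03, 0, 0], 0]
    - [-1, [-0.03, 0, 0], 0]
    - [-1, [-0.03, 0, 0], 0]
    - [-1, [-0.03, 0, 0], 0]
    - [-1, [-0.03, 0, 0], 0]

```text
clock: 16.5
eef_pos: [0.5036, 0.3295, 0.1111]
tool_rot: [0.04, 1.57, -0.039]
contact_force: [-0.0, -0.2, 5.1]
width: 0.0235
```

Run:
```python
from h import *
o=observe();print(o["eef_pos"],o["contact_force"],o["torque"],o["width"])
b=eyes.camera("scene")
cv2.imwrite("pics/v6.png",cv2.resize(b[100:300,380:580],(600,600),interpolation=cv2.INTER_CUBIC)[:,:,::-1])
```

```text
[0.50357118 0.32945011 0.11113471] [-0.04966498 -0.18990531  5.08339232] [-0.22305239  0.16271489 -0.00587545] 0.023475655592619604
```

View pics/v6.png

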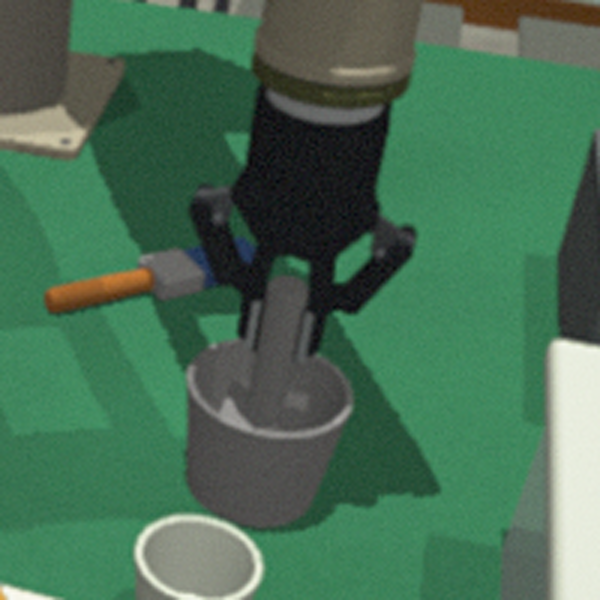

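The post stands in the pot, shaft top at (288,280), centred between the flange corners. The pot is upright at (268,430). I'll release slowly.

Request:
carry_out:
  targets:
    - [-0.43, [0, 0, 0], 0]
    - [-0.4, [0, 0, 0], 0]
    - [-0.36, [0, 0, 0], 0]
    - [-0.32, [0, 0, 0], 0]
    - [-0.28, [0, 0, 0], 0]
    - [-0.2, [0, 0, 0], 0]
    - [-0.1, [0, 0, 0], 0]
    - [0, [0, 0, 0], 0]
    - [0, [0, 0, 0], 0]
    - [0, [0, 0, 0], 0]

```text
clock: 17.55
eef_pos: [0.5033, 0.3293, 0.1108]
tool_rot: [0.04, 1.57, -0.04]
contact_force: [0.6, -1.0, 0.5]
width: 0.0427
```

Run:
```python
from h import *
o=observe();print(o["eef_pos"],o["contact_force"],o["torque"],o["width"])
b=eyes.camera("scene")
cv2.imwrite("pics/v7.png",cv2.resize(b[100:300,380:580],(600,600),interpolation=cv2.INTER_CUBIC)[:,:,::-1])
```

```text
[0.50329676 0.32932454 0.11080589] [ 0.62417686 -0.99128145  0.48076954] [ 0.05053292  0.02372589 -0.0036196 ] 0.042719425523355184
```

View pics/v7.png

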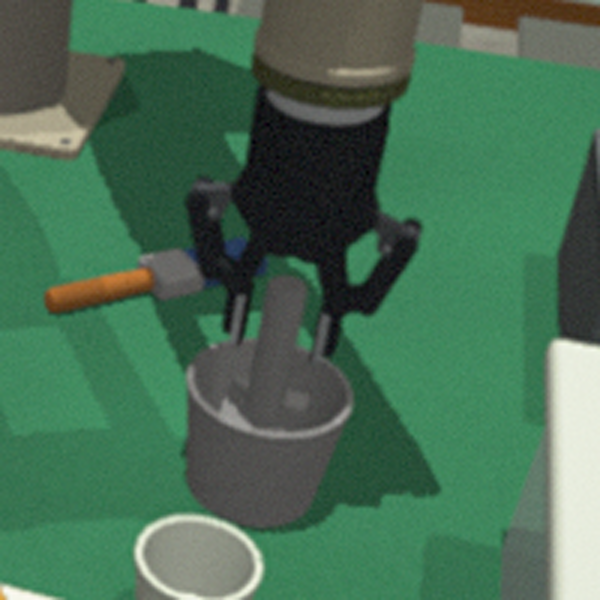

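The post stands free with its top still at (288,282) and both pads clear. I'll retreat straight up.

Request:
carry_out:
  targets:
    - [0, [-0.2, 0, 0], 0]
    - [0, [-0.6, 0, 0], 0]
    - [0, [-1.1, 0, 0], 0]
    - [0, [-1.6, 0, 0], 0]
    - [0, [-2.2, 0, 0], 0]
    - [0, [-2.8, 0, 0], 0]
    - [0, [-3.4, 0, 0], 0]
    - [0, [-4, 0, 0], 0]
    - [0, [-4.5, 0, 0], 0]
    - [0, [-4.8, 0, 0], 0]

```text
clock: 18.6
eef_pos: [0.5037, 0.3295, 0.2327]
tool_rot: [0.04, 1.569, -0.039]
contact_force: [0.4, 0.3, 0.2]
width: 0.0424
```

Run:
```python
from h import *
o=observe();print(o["eef_pos"],o["contact_force"])
b=eyes.camera("scene")
cv2.imwrite("pics/v8.png",b[:,:,::-1])
```

```text
[0.50373831 0.32954489 0.23266381] [0.41466578 0.32109403 0.16296172]
```

View pics/v8.png

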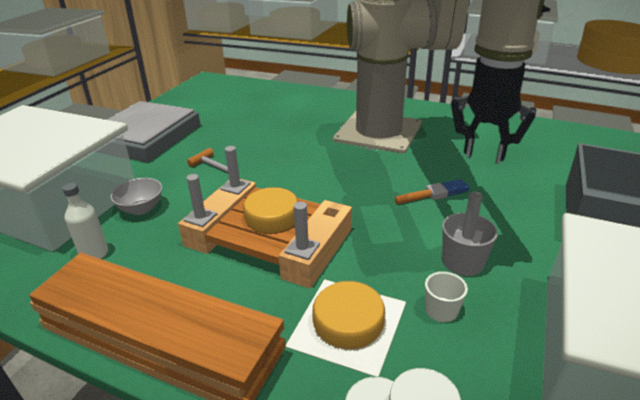

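The post stands in the pot with its top at (474,197), and the pot is upright at (469,243). The socket at (331,212) is empty. The other three posts and the cheese haven't moved, and the gripper is clear.

```bash
python3 -c "
from cell import order
print(order.finish_job())"
```

```text
the job is handed in; nothing more can be done
None
```

The loose post was the near-left one, nearest the robot on the pot side. I drew it straight out and set it foot first in the steel pot, then handed the job in at about 19 s.

- **Finding it:** It was the first post I tried. It rocked several millimetres each way under about 5 N, and the picture showed it tilted with its flange lifting. Having found it, I did not touch the other three.
- **Drawing it out:** I gripped it with 21 N and lifted. The wrist felt only about 4 N, which is the post's own weight.
- **Setting it down:** It touched the pot floor at the expected height, with about 6 N at most on the wrist. I eased off and released it slowly.
- **Last checks:** The final picture shows the post standing in the upright pot. Its socket is empty, the other three posts and the cheese are unmoved, and the gripper is clear with no force on it.
- **Disagreement:** My heights from the cameras came out 3 to 5 mm below those in the text (post tops 158 against 161 mm, pot rim 80 against 85 mm). That is a little outside the stated 2 mm calibration. I worked from the text's heights and from what the arm felt.

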